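# Open the dial padlock on the silver stock box

## Robot

A 6-joint arm with a two-finger parallel gripper is mounted at the origin on the work surface. World frame = base frame: x ahead of the robot, y to its left, z up, the work surface at z = 0. Lengths are in m, angles in rad, forces in N, time in s.
With the tool pointing down it reaches from about 0.35 to 0.875 m from the base axis. Payload 4.2 kg.
Tool frame: the origin (TCP) lies between the finger pads; the fingertips stand 19 mm ahead of it and the grasp point (between the pads) is the TCP; z points along the fingers, y is the line along which they close (so a half turn about z gives the same grasp; the last joint's range is limited). The gripper opens to 85 mm and grips with 20 to 120 N. Pads are 22 mm wide; open, the fingers measure 114 mm over their backs; the gripper's body (76 mm by 85 mm) begins 54 mm behind the grasp point. The pads swing forward as they close: fully open they stand 13 mm farther back than shut.
Start: joints at [1.559, 0.385, 0.008, 0, -1.194, -0.259], TCP at [0.167, 0.602, 0.25] pointing down, gripper open.
Joint ranges: [-3.14, 3.14], [-1.21, 2.06], [-1.07, 1.41], [-3.16, 2.05], [-2.99, -0.16], [-3.1, 3.1]. Speed limits (rad/s): [2.79, 2.79, 3.14, 3.14, 3.14, 3.14].

## Interface

Orientations are given as a 3x3 rotation matrix whose columns are the frame's x, y, z axes.
In Python, from bench import robot, optics, order gives the robot as it stands.
- The arm moves only by the tool servo_tool, never from a script. Its argument "plan" is a list that holds one entry, the list of rows, each a list of 7 numbers: the opening, from -1 (shut) to 1 (fully open), then the shift along the world's x, y, z in mm, then the turn, a rotation vector about the world's x, y, z in rad. A call has exactly 8 rows; each row shifts and turns the commanded pose from where the row before left it; what a row does not reach is not made up. A row lasts 1/8 s, in which the tool goes at most 62.5 mm and 10.7 degrees, less where a joint would pass 70% of its speed; a pose out of reach is approached as far as the arm can. A call with a gripper value outside its range is refused whole. The fingers move at their own pace and stop on an object; "grip_force" is the grip in N (left out, the last holds). Time passes only in rows, so rows that do not move let the fingers close, or fill a call up. It gives the time, the measured TCP pose, the force, the opening and the grip force at its end, in the units of the state.
- robot.observe(): the state, without advancing time (a new reading comes with each control period).
- optics.snapshot(name): name is "side" or "top" or "wrist"; returns a dict with "color" (400x640x3 uint8, blue, green, red), "depth" (400x640 float32, m along the optical axis (not along the pixel's ray), 0 where there is no reading), "mtx" (3x3 intrinsics, pixels), "view" (4x4, takes a point from world to camera coordinates); the wrist camera has in their place "hand_eye" (4x4, takes a point from camera to tool coordinates, whose origin is the TCP and whose axes are the flange's). Camera axes: x right, y down, z forward; pixel columns grow to the right and rows downward; lengths in m; the calibration is good to about 2 mm. A picture is of the moment at which its call begins: read the wrist's pose just before it.
- order.close_job(): hands the job in; it is judged then, once.
The state is a dict: "clock": time; "qpos": joint angles; "qvel": joint speeds; "joint_efforts": joint torques, N m; "position": TCP position; "tcp_rot": TCP orientation; "wrist_force": force on the tool from outside, world axes, zero at the start; "torque": the same for the moment, N m; "grip_width": finger opening in m; "finger_force": force on a finger pad.
Only numpy, scipy, OpenCV 4.12 (cv2) and the standard library are available. Lean on these libraries where they do the work, as an engineer would, in place of code of your own. Each camera call takes 0.05 s, during which the arm holds its last target. There are 200 camera calls.

## Task

Lift the steel dapping block off the stock box and stand it wholly on the cork mat, hollows up, and let go of it; then turn the padlock's dial notch by notch until its pointer rests in the notch at the index mark on the shackle side, pull the shackle fully out and leave it out. Then lift the open lock off the hasp and finish holding it still in the gripper, level with the dial up, about 15 cm above the box's lid: do not put it down or let go. Leave the jar, the tin and the little wooden ring box where they are.

Things in the scene. Friction and masses are not known exactly. Their poses are not given: they have to be found in the camera images.
- stockbox: Grey steel box fixed to the bench, 264 (x) x 174 (y) x 70 high; origin at its underside's centre. On its lid a hasp plate 3 thick carries the lock (plate top 73 above the bench), lock body centred at box x = -75, y = 0. Plate edges 6 high and 3 thick stand 2 off the lock body's two long sides and rear and keep it from twisting.
- staple (a point): Middle of the hasp staple's top bar: an arch of 6 mm round bar fixed to the box over the lock's short shackle leg, right before the lock body's front face (box x = -40, y = 8 to 28), its top 30 above the lid. It holds the lock down while the shackle is in.
- lock: Padlock, about 0.46 kg, on its back on the hasp plate, dial up. Body 60 (x) x 56 (y) x 28 high; origin at the centre of the body's underside, z up. Its x is the way the shackle slides out (along the box's x). With the shackle fully out it lies loose: it can be gripped across the 56 (sides free above the 6 mm edges) and lifted straight up.
- dial (a joint): Black knurled dial on the lock, 42 across, 28 to 46 above the lock's underside. In rad: 0 at the opening notch (pointer along the lock's x, at the mark), growing counter-clockwise from above; starts 1 to 3 notches on (0.52 to 1.57), so turn it clockwise. A notch every 0.524; about 0.1 N m to click on; within 0.2 of a notch it settles in. Turns on past 0. The shackle is blocked unless within about 0.1 of 0.
- dial_centre (a point): Centre of the dial's top, on its axis, 46 above the lock's underside. The dark index mark lies on the body's top between the dial and the shackle.
- pointer_tip (a point): Outer end of the light raised pointer rib on the dial's top, near its edge; turns with the dial.
- shackle (a joint): How far the shackle is drawn out of the lock, in m: 0 shut, 0.030 fully out (stop). Slides along the lock's x with about 3 N of friction and stays where it is left; while it is drawn the lock body bears on the staple and stays on the hasp.
- bow (a point): Middle of the shackle's cross bar, 9 mm round steel, 14 above the plate (87 above the bench), along the lock's y; the legs' axes are 36 apart, 27 free between. Shut it is 85 ahead of the lock's origin along its x, with 42 free between bar and staple. Can be pinched from above with a finger before and behind the bar, or hooked from within.
- dapping_block: The dapping block: a dark steel block 45 x 45 x 36 high with round hollows in its top, about 0.5 kg, standing on the lid just beyond the shackle's bow, in its way. Origin at the centre of its underside.
- mat: A flat cork mat 130 x 130 x 5 fixed on the bench to the robot's left of the box, empty; origin at the centre of its underside.
- jar: Bystander: a glass jar with a steel cap, 64 across and 85 high, standing on the bench to the robot's right of the box; origin at its underside's centre.
- tin: Bystander: a low round metal tin, 60 across and 45 high, on the bench between box and mat, farther from the robot; origin at its underside's centre.
- ringbox: Bystander: a small wooden ring box 30 x 36 x 22 high on a corner of the stock box's lid, beyond the block; origin at its underside's centre.
Mind the look-alikes: they are no part of the job. Leave any orange look-alike of the dapping_block alone.

How it is judged:
On the way, in this order (a step that is already met when the one before it is completed fails the run):
1. the dapping block stands wholly on the cork mat, upright and released (x of dapping_block in the frame of mat between -0.045 and 0.045 m and y of dapping_block in the frame of mat between -0.045 and 0.045 m and height (world z) of dapping_block below 0.012 m and angle between dapping_block's own z axis and vertical below 0.12 rad and linear speed of dapping_block below 0.03 m/s and contact force between the fingers and dapping_block below 0.1 N), for 0.2 s.
2. the dial rests in the opening notch, shackle still in (value of joint dial between -0.13 and 0.13 rad and value of joint shackle below 0.006 m), for 0.2 s.
3. the shackle is fully out while the lock still lies on the hasp (value of joint shackle above 0.025 m and height (world z) of lock below 0.085 m), for 0.1 s.
At the end, for the whole second after the job is handed in: Lock held still in the fingers, underside 0.173 to 0.30 m above the bench, clear of the box, dial up within 0.3 rad, shackle out over 22 mm; block upright, still and released on the mat, its centre within 45 mm of the mat's along both mat axes (all of step 1 and height (world z) of lock between 0.173 and 0.3 m and angle between lock's own z axis and vertical below 0.3 rad and linear speed of lock below 0.03 m/s and value of joint shackle above 0.022 m and contact force between the fingers and lock above 2 N and contact force between lock and stockbox below 0.05 N); the arm keeps its last pose, push and grip.
It fails at once if the jar, the tin or the ring box is shoved more than 4 cm (distance of any of jar, tin, ringbox from where it was at the start of the episode above 0.04 m).
It also fails if it takes over 72 s, if anything falls off the work surface, if the arm or the gripper's body presses on something with over 40 N, if the wrist force passes 120 N, or if a joint passes its speed limit or range.

## Working session

There is one attempt and no reset: what is moved stays moved. The work goes in short steps, Python scripts to look and compute and a tool call to move; the robot and the scene stay as the last step left them, time stands still between calls to the robot, and variables do not carry over. Pictures are saved under pics/ and viewed, at most 10 in all, crops included, and the job is handed in when it is done.

Besides the shell and the picture viewer there is one more tool, called after "Call:" in YAML: its name, and indented under it one key for each argument. servo_tool: Moves the arm, as the interface text tells. Its arguments: {"type":"object","properties":{"plan":{"type":"array"},"grip_force":{"type":"number"}},"required":["plan"]}

```bash
mkdir -p pics; cat > h.py <<'E'
import numpy as np,cv2
from bench import robot,optics,order
def snap(n):
    s=robot.observe(); d=optics.snapshot(n)
    if n=='wrist':
        T=np.eye(4);T[:3,:3]=s['tcp_rot'];T[:3,3]=s['position'];d['c2w']=T@d['hand_eye']
    else: d['c2w']=np.linalg.inv(d['view'])
    return d
def ray(d,u,v):
    r=d['c2w'][:3,:3]@np.linalg.inv(d['mtx'])@np.array([u,v,1.]);return d['c2w'][:3,3],r
def onz(d,u,v,z):
    o,r=ray(d,u,v);return o+r*(z-o[2])/r[2]
def dep(d):
    v,u=np.mgrid[:400,:640];Z=d['depth'];K=d['mtx']
    P=np.stack([(u-K[0,2])/K[0,0]*Z,(v-K[1,2])/K[1,1]*Z,Z],-1)
    return P@d['c2w'][:3,:3].T+d['c2w'][:3,3]
E
python3 - <<'E'
from h import *
import pickle
s=robot.observe();print({k:np.round(v,3).tolist() for k,v in s.items()})
for n in('top','side'):
    d=snap(n);cv2.imwrite(f'pics/{n}0.png',d['color']);pickle.dump(d,open(f'{n}0.pkl','wb'));print(n,np.round(d['c2w'],3).tolist(),d['mtx'].tolist())
E
```

```text
{'clock': 0.0, 'qpos': [1.559, 0.386, 0.007, -0.001, -1.194, -0.259], 'qvel': [0.001, -0.0, 0.001, -0.0, 0.002, 0.001], 'joint_efforts': [-0.001, -39.229, 18.84, 4.186, -0.005, -0.0], 'position': [0.167, 0.602, 0.249], 'tcp_rot': [[0.963, -0.268, -0.001], [-0.268, -0.963, -0.002], [0.0, 0.002, -1.0]], 'wrist_force': [-0.377, 0.222, 0.225], 'torque': [0.024, -0.018, 0.072], 'finger_force': 0.0, 'grip_width': 0.086}
top [[0.007, -0.984, 0.178, 0.424], [-1.0, -0.006, 0.005, -0.043], [-0.004, -0.178, -0.984, 0.888], [0.0, 0.0, 0.0, 1.0]] [[373.4283683418062, 0.0, 318.7665410857186], [0.0, 373.4283683418062, 196.92718708070666], [0.0, 0.0, 1.0]]
side [[0.96, -0.215, 0.182, 0.367], [-0.281, -0.74, 0.61, -0.723], [0.004, -0.637, -0.771, 0.932], [0.0, 0.0, 0.0, 1.0]] [[412.92713588818407, 0.0, 320.3942700115622], [0.0, 412.92713588818407, 198.79588296316874], [0.0, 0.0, 1.0]]
```

View pics/top0.png

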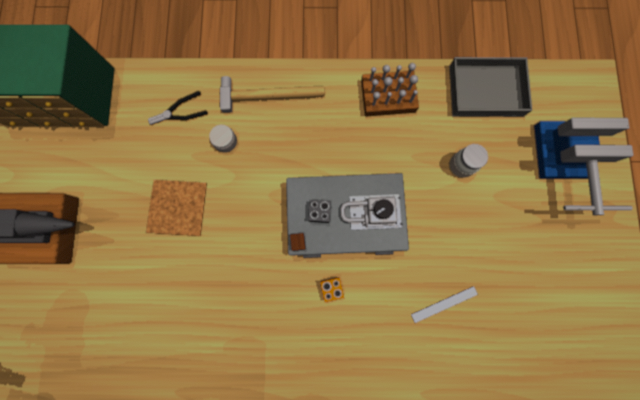

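View pics/side0.png

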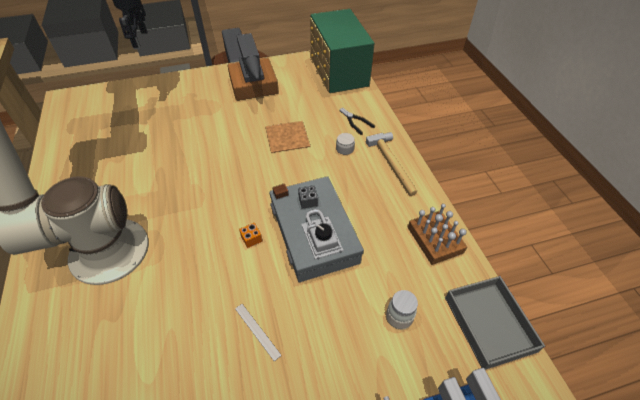

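The top view shows the box at (347,215) with the lock at (383,209), its shackle pointing left to the block at (319,210). The ring box is at (297,242), the mat at (177,207), the tin at (222,138) and the jar at (470,160). The side view agrees, and the orange look-alike is at (331,289) in the top view.

```bash
python3 - <<'E'
from h import *
import pickle
for n,(bx,m) in {'top':((319,210),(177,207)),'side':((308,196),(288,136))}.items():
    d=pickle.load(open(n+'0.pkl','rb'));P=dep(d);c=d['color']
    Z=P[...,2]
    def reg(u,v,r): 
        k=np.zeros((400,640),bool);k[v-r:v+r,u-r:u+r]=1;return k
    # box lid
    near=(abs(P[...,0]-.4)<.15)&(abs(P[...,1]+.1)<.25)
    k=near&(Z>.06)&(Z<.13)&(d['depth']>0)
    lid=near&(abs(Z-.07)<.006); print(n,'lidz',np.median(Z[lid]))
    nn,L,st,ce=cv2.connectedComponentsWithStats(k.astype(np.uint8)); i=1+np.argmax(st[1:,4])
    r=cv2.minAreaRect(P[L==i][:,:2].astype(np.float32)*1000);print('box',r)
    t=reg(*bx,18)&(Z>.092)&(Z<.125); r=cv2.minAreaRect(P[t][:,:2].astype(np.float32)*1000);print('block',r,np.median(Z[t]),t.sum())
    hsv=cv2.cvtColor(c,cv2.COLOR_BGR2HSV)
    q=(hsv[...,1]>125)&(hsv[...,2]<215)&reg(*m,36);q=cv2.morphologyEx(q.astype(np.uint8),cv2.MORPH_OPEN,np.ones((5,5)))>0
    r=cv2.minAreaRect(P[q][:,:2].astype(np.float32)*1000);print('mat',r,np.median(Z[q]),q.sum())
    print(P[bx[1],bx[0]],P[m[1],m[0]])
    cy=near&(Z>.11)&(Z<.125); print('dialtop',P[cy].mean(0) if cy.sum() else 0,cy.sum())
E
```

```text
top lidz 0.07039387757083959
box ((499.7806701660156, -101.14039611816406), (103.65721893310547, 264.208251953125), 1.3213132619857788)
block ((537.6717529296875, -39.128013610839844), (44.86345291137695, 45.00957489013672), 86.48490905761719) 0.1063839742756183 460
mat ((543.3842163085938, 173.03839111328125), (456.02288818359375, 187.7152862548828), 83.3951187133789) 0.003931582321722471 4666
[ 0.53665998 -0.03938663  0.10827879] [0.55664347 0.30094096 0.00559509]
dialtop [ 0.53627406 -0.17295094  0.11953984] 240
side lidz 0.07121795193286162
box ((495.8619384765625, -101.16546630859375), (108.5304183959961, 268.515869140625), 0.23241597414016724)
block ((534.3370971679688, -59.49846649169922), (89.29572296142578, 45.33837890625), 87.9106216430664) 0.10650191828130029 307
mat ((497.8875732421875, -178.50628662109375), (1112.6092529296875, 133.04217529296875), 83.2763671875) 0.006442656954095405 1049
[ 0.53307942 -0.05115106  0.10633937] [0.55776613 0.29963191 0.00653722]
dialtop [ 0.53459805 -0.17045691  0.11939843] 199
```

Call:
servo_tool:
  plan:
    - [[1,31,-53,0,0,0,-0.163],[1,31,-53,0,0,0,-0.163],[1,31,-53,0,0,0,-0.163],[1,31,-53,0,0,0,-0.163],[1,31,-53,0,0,0,-0.163],[1,31,-53,0,0,0,-0.163],[1,31,-53,0,0,0,-0.163],[1,31,-53,0,0,0,-0.163]]

```text
clock: 1.1
position: [0.4156, 0.1763, 0.2503]
tcp_rot: [[-0.009, -1.0, 0.0], [-1.0, 0.009, 0.0], [-0.0, -0.0, -1.0]]
wrist_force: [0.9, 0.2, 0.3]
grip_width: 0.0853
finger_force: 0.0
```

Call:
servo_tool:
  plan:
    - [[1,31,-53,0,0,0,0],[1,31,-53,0,0,0,0],[1,31,-53,0,0,0,0],[1,29,-50,0,0,0,0],[1,0,0,0,0,0,0],[1,0,0,0,0,0,0],[1,0,0,0,0,0,0],[1,0,0,0,0,0,0]]

```text
clock: 2.1
position: [0.5368, -0.0297, 0.2506]
tcp_rot: [[-0.002, -1.0, 0.0], [-1.0, 0.002, 0.0], [-0.0, -0.0, -1.0]]
wrist_force: [1.1, -0.2, -0.3]
grip_width: 0.0851
finger_force: 0.0
```

```bash
python3 - <<'E'
from h import *
import pickle
s=robot.observe();print(s['position'],s['tcp_rot'].round(3).tolist(),s['qpos'].round(2))
d=snap('wrist');cv2.imwrite('pics/w1.png',d['color']);pickle.dump(d,open('w1.pkl','wb'));print(d['c2w'].round(3).tolist(),d['mtx'].tolist())
E
```

```text
[ 0.53681394 -0.02968026  0.25061438] [[-0.002, -1.0, 0.0], [-1.0, 0.002, 0.0], [-0.0, -0.0, -1.0]] [ 0.25  0.24 -0.21 -0.   -1.13 -0.25]
[[-1.0, 0.001, 0.001, 0.536], [0.001, 0.946, 0.325, -0.115], [-0.0, 0.325, -0.946, 0.375], [0.0, 0.0, 0.0, 1.0]] [[307.4679057669557, 0.0, 317.44269527263634], [0.0, 307.4679057669557, 201.855843698134], [0.0, 0.0, 1.0]]
```

View pics/w1.png

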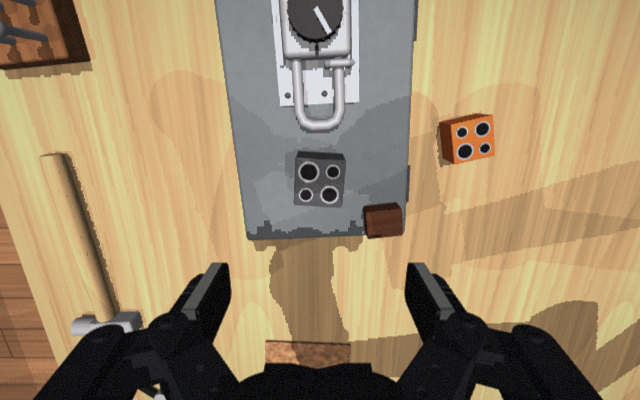

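The wrist view shows the block centred at about (320,180), the bow at (319,127), the ring box at (383,220) and the dial at (315,12).

```bash
python3 - <<'E'
from h import *
import pickle
d=pickle.load(open('w1.pkl','rb'));P=dep(d);Z=P[...,2]
k=np.zeros((400,640),bool);k[140:215,280:365]=1
t=k&(Z>.098)&(Z<.115);print('z',np.median(Z[t]),t.sum(),cv2.minAreaRect(P[t][:,:2].astype(np.float32)*1000))
k=np.zeros((400,640),bool);k[195:240,355:410]=1
t=k&(Z>.085)&(Z<.1);print('ring',np.median(Z[t]),t.sum(),cv2.minAreaRect(P[t][:,:2].astype(np.float32)*1000))
k=np.zeros((400,640),bool);k[50:140,280:360]=1
t=k&(Z>.08)&(Z<.1);print('shackle',np.median(Z[t]),P[t][:,1].max(),cv2.minAreaRect(P[t][:,:2].astype(np.float32)*1000))
k=np.zeros((400,640),bool);k[0:60,270:370]=1
t=k&(Z>.112)&(Z<.125);print('dial',np.median(Z[t]),P[t].mean(0),P[t].min(0),P[t].max(0))
for n in ('top','side'):
  d=pickle.load(open(n+'0.pkl','rb'));P=dep(d)
  hsv=cv2.cvtColor(d['color'],cv2.COLOR_BGR2HSV)
  near=(abs(P[...,0]-.556)<.09)&(abs(P[...,1]-.30)<.09)
  q=cv2.morphologyEx((near&(P[...,2]>.0027)).astype(np.uint8),cv2.MORPH_OPEN,np.ones((3,3)))>0
  print('mat',q.sum(),np.median(P[q][:,2]),cv2.minAreaRect(P[q][:,:2].astype(np.float32)*1000), np.median(P[q],0))
  print(hsv[207,177] if n=='top' else hsv[136,288], hsv[207,240] if n=='top' else hsv[150,250])
E
```

```text
z 0.10649145717510344 2439 ((534.6099243164062, -40.956478118896484), (45.262935638427734, 45.09067916870117), 86.57389068603516)
ring 0.09217737583176763 1076 ((469.6183776855469, 4.844573974609375), (36.08449935913086, 29.899141311645508), 7.834346771240234)
shackle 0.09140442676655663 -0.08635093839250504 ((535.65478515625, -118.91494750976562), (64.65821075439453, 65.4737319946289), 1.3780752420425415)
dial 0.11989785361678512 [ 0.53776989 -0.16881014  0.11977551] [ 0.51699019 -0.1800716   0.11233661] [ 0.55829662 -0.15441974  0.12415586]
mat 2673 0.005241742501511548 ((557.9383544921875, 304.25738525390625), (131.32395935058594, 130.2003631591797), 86.7817611694336) [0.55646128 0.3029636  0.00524174]
[ 14 167 153] [ 19 143 170]
mat 1019 0.0065222084709821715 ((555.61181640625, 304.5047607421875), (138.41204833984375, 133.0636749267578), 85.47215270996094) [0.55482955 0.29995721 0.00652221]
[ 14 143 177] [ 23 109 203]
```

Call:
servo_tool:
  plan:
    - [[1,-1,-11,-30,0,0,-0.06],[1,0,0,-40,0,0,0],[1,0,0,-40,0,0,0],[1,0,0,-30,0,0,0],[1,0,0,-16,0,0,0],[1,0,0,0,0,0,0],[-1,0,0,0,0,0,0],[-1,0,0,0,0,0,0]]
  grip_force: 60

```text
clock: 3.15
position: [0.5368, -0.0415, 0.0955]
tcp_rot: [[-0.064, -0.998, 0.002], [-0.998, 0.064, 0.0], [-0.001, -0.002, -1.0]]
wrist_force: [-0.3, 0.4, 0.7]
grip_width: 0.0516
finger_force: 0.0
```

Call:
servo_tool:
  plan:
    - [[-1,0,0,0,0,0,0],[-1,0,0,0,0,0,0],[-1,0,0,0,0,0,0],[-1,0,0,20,0,0,0],[-1,0,0,40,0,0,0],[-1,0,0,30,0,0,0],[-1,0,0,0,0,0,0],[-1,0,0,0,0,0,0]]

```text
clock: 4.15
position: [0.5346, -0.0418, 0.1822]
tcp_rot: [[-0.065, -0.998, -0.004], [-0.998, 0.065, 0.0], [-0.0, 0.004, -1.0]]
wrist_force: [-1.0, -0.3, -4.5]
grip_width: 0.0442
finger_force: 63.3
```

Call:
servo_tool:
  plan:
    - [[-1,1,40,0,0,0,0],[-1,3,50,0,0,0,0],[-1,3,50,0,0,0,0],[-1,3,50,0,0,0,0],[-1,3,50,0,0,0,0],[-1,3,50,0,0,0,0],[-1,3,40,0,0,0,0],[-1,3,16,0,0,0,0]]

```text
clock: 5.15
position: [0.557, 0.3058, 0.181]
tcp_rot: [[-0.062, -0.998, -0.004], [-0.998, 0.062, -0.003], [0.003, 0.004, -1.0]]
wrist_force: [-0.2, -0.5, -4.3]
grip_width: 0.0439
finger_force: 63.2
```

Call:
servo_tool:
  plan:
    - [[-1,0,0,-30,0,0,0],[-1,0,0,-40,0,0,0],[-1,0,0,-40,0,0,0],[-1,0,0,-25,0,0,0],[-1,0,0,-8,0,0,0],[-1,0,0,-3,0,0,0],[-1,0,0,0,0,0,0],[-1,0,0,0,0,0,0]]

```text
clock: 6.15
position: [0.5587, 0.3046, 0.0395]
tcp_rot: [[-0.064, -0.998, 0.002], [-0.998, 0.064, 0.001], [-0.002, -0.002, -1.0]]
wrist_force: [-0.2, -0.9, -4.5]
grip_width: 0.0441
finger_force: 63.0
```

Call:
servo_tool:
  plan:
    - [[-1,0,0,-3,0,0,0],[-1,0,0,-2,0,0,0],[-1,0,0,-2,0,0,0],[-1,0,0,-1,0,0,0],[-1,0,0,-1,0,0,0],[-1,0,0,0,0,0,0],[-1,0,0,0,0,0,0],[-1,0,0,0,0,0,0]]

```text
clock: 7.15
position: [0.5581, 0.3042, 0.0306]
tcp_rot: [[-0.064, -0.998, 0.0], [-0.998, 0.064, -0.0], [0.0, -0.0, -1.0]]
wrist_force: [-5.1, -1.2, 5.6]
grip_width: 0.0439
finger_force: 64.3
```

Call:
servo_tool:
  plan:
    - [[1,0,0,0,0,0,0],[1,0,0,0,0,0,0],[1,0,0,0,0,0,0],[1,0,0,0,0,0,0],[1,0,0,20,0,0,0],[1,0,0,50,0,0,0],[1,0,0,60,0,0,0],[1,0,0,60,0,0,0]]

```text
clock: 8.15
position: [0.558, 0.304, 0.221]
tcp_rot: [[-0.064, -0.998, -0.0], [-0.998, 0.064, -0.0], [0.0, 0.0, -1.0]]
wrist_force: [0.8, 0.3, 0.1]
grip_width: 0.0856
finger_force: 0.0
```

Call:
servo_tool:
  plan:
    - [[1,0,-56,20,0,0,0.06],[1,-3,-60,0,0,0,0],[1,-3,-60,0,0,0,0],[1,-3,-60,0,0,0,0],[1,-3,-60,0,0,0,0],[1,-3,-60,0,0,0,0],[1,-4,-60,0,0,0,0],[1,-3,-60,0,0,0,0]]

```text
clock: 9.15
position: [0.5358, -0.1737, 0.2395]
tcp_rot: [[-0.004, -1.0, 0.001], [-1.0, 0.004, -0.0], [0.0, -0.001, -1.0]]
wrist_force: [1.2, -0.5, 0.0]
grip_width: 0.0852
finger_force: 0.0
```

Call:
servo_tool:
  plan:
    - [[1,0,0,0,0,0,0],[1,0,0,0,0,0,0],[1,0,0,0,0,0,0],[1,0,0,0,0,0,0],[1,0,0,0,0,0,0],[1,0,0,0,0,0,0],[1,0,0,0,0,0,0],[1,0,0,0,0,0,0]]

```text
clock: 10.15
position: [0.5361, -0.1718, 0.2393]
tcp_rot: [[-0.004, -1.0, -0.0], [-1.0, 0.004, -0.0], [0.0, 0.0, -1.0]]
wrist_force: [-1.1, -0.2, -0.1]
grip_width: 0.0851
finger_force: 0.0
```

```bash
python3 - <<'E'
from h import *
import pickle
s=robot.observe();print(s['position'],s['qpos'].round(2))
d=snap('wrist');pickle.dump(d,open('w2.pkl','wb'))
im=cv2.resize(d['color'][60:360,150:490],None,fx=2,fy=2);cv2.imwrite('pics/w2.png',im)
t=snap('top');pickle.dump(t,open('t2.pkl','wb'));P=dep(t)
k=(abs(P[...,0]-.557)<.06)&(abs(P[...,1]-.304)<.06)&(P[...,2]>.032)
print('block',np.median(P[k][:,2]),cv2.minAreaRect(P[k][:,:2].astype(np.float32)*1000))
P=dep(d);Z=P[...,2]
near=(abs(P[...,0]-.536)<.05)
k=near&(abs(P[...,1]+.172)<.04)&(Z>.115)&(Z<.124);print('dial',np.median(Z[k]),cv2.minEnclosingCircle(P[k][:,:2].astype(np.float32)*1000),np.unravel_index(0,(1,1)))
k=near&(abs(P[...,1]+.172)<.045)&(Z>.094)&(Z<.106);print('body',np.median(Z[k]),cv2.minAreaRect(P[k][:,:2].astype(np.float32)*1000))
k=near&(P[...,1]>-.097)&(P[...,1]<-.07)&(Z>.083);print('bow',Z[k].max(),cv2.minAreaRect(P[k][:,:2].astype(np.float32)*1000))
E
```

```text
[ 0.53614697 -0.17179622  0.23929493] [-0.02  0.29 -0.16  0.   -1.12  0.02]
block 0.04122612152375049 ((559.9828491210938, 305.79986572265625), (45.902164459228516, 44.854244232177734), 86.11778259277344)
dial 0.11985978902527974 ((537.6508178710938, -175.63357543945312), 20.821550369262695) (np.int64(0), np.int64(0))
body 0.10075438014660398 ((536.3607788085938, -171.5831298828125), (58.25980758666992, 68.40445709228516), 3.325845956802368)
bow 0.0935302811644701 ((533.7838745117188, -91.87759399414062), (38.530235290527344, 10.16032886505127), 0.1621222048997879)
```

View pics/w2.png

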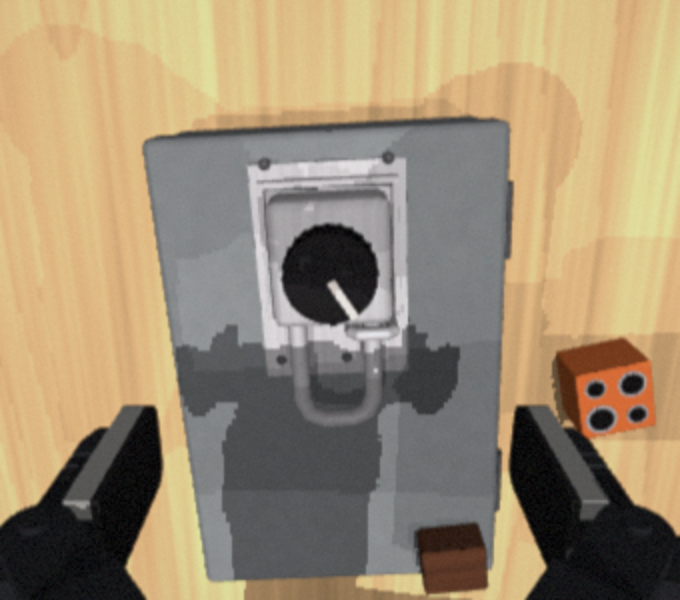

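The crop shows the dial centre at (330,273) with the pointer tip at (357,318), about 30° counter-clockwise of the shackle axis. That is one notch. The block stands on the mat.

Call:
servo_tool:
  plan:
    - [[1,1,-4,-30,0,0,0],[1,0,0,-40,0,0,0],[1,0,0,-30,0,0,0],[1,0,0,-15,0,0,0],[1,0,0,-4,0,0,0],[1,0,0,0,0,0,0],[-1,0,0,0,0,0,0],[-1,0,0,0,0,0,0]]
  grip_force: 30

```text
clock: 11.25
position: [0.5376, -0.1758, 0.1212]
tcp_rot: [[-0.004, -1.0, 0.002], [-1.0, 0.004, -0.0], [0.0, -0.002, -1.0]]
wrist_force: [-0.3, 0.1, 0.1]
grip_width: 0.052
finger_force: 0.0
```

Call:
servo_tool:
  plan:
    - [[-1,0,0,0,0,0,0],[-1,0,0,0,0,0,0],[-1,0,0,0,0,0,0],[-1,0,0,0,0,0,0],[-1,0,0,0,0,0,0],[-1,0,0,0,0,0,0],[-1,0,0,0,0,0,0],[-1,0,0,0,0,0,0]]

```text
clock: 12.25
position: [0.538, -0.1759, 0.1213]
tcp_rot: [[-0.004, -1.0, 0.002], [-1.0, 0.004, -0.0], [0.0, -0.002, -1.0]]
wrist_force: [-0.8, 0.1, 6.3]
grip_width: 0.0386
finger_force: 30.4
```

Call:
servo_tool:
  plan:
    - [[-1,0,0,2,0,0,-0.08],[-1,0,0,0,0,0,-0.1],[-1,0,0,0,0,0,-0.1],[-1,0,0,0,0,0,-0.1],[-1,0,0,0,0,0,-0.1],[-1,0,0,0,0,0,-0.06],[-1,0,0,0,0,0,0],[-1,0,0,0,0,0,0]]

```text
clock: 13.25
position: [0.5366, -0.1757, 0.1215]
tcp_rot: [[-0.517, -0.856, -0.001], [-0.856, 0.517, 0.0], [0.0, 0.001, -1.0]]
wrist_force: [0.1, -0.1, -3.1]
grip_width: 0.0387
finger_force: 31.1
```

Call:
servo_tool:
  plan:
    - [[1,0,0,0,0,0,0],[1,0,0,0,0,0,0],[1,0,0,0,0,0,0],[1,0,0,10,0,0,0],[1,0,0,40,0,0,0],[1,0,0,50,0,0,0.18],[1,0,0,0,0,0,0.18],[1,0,0,0,0,0,0.18]]

```text
clock: 14.25
position: [0.5374, -0.1758, 0.2242]
tcp_rot: [[0.002, -1.0, 0.003], [-1.0, -0.002, -0.0], [0.0, -0.003, -1.0]]
wrist_force: [0.1, 1.0, 0.0]
grip_width: 0.0853
finger_force: 0.0
```

```bash
python3 - <<'E'
from h import *
import pickle
s=robot.observe();print(s['position'],s['tcp_rot'].round(3).tolist())
d=snap('wrist');pickle.dump(d,open('w3.pkl','wb'))
im=cv2.resize(d['color'][60:320,200:440],None,fx=2,fy=2);cv2.imwrite('pics/w3.png',im)
P=dep(d);Z=P[...,2];near=(abs(P[...,0]-.536)<.05)
k=near&(abs(P[...,1]+.172)<.04)&(Z>.115)&(Z<.124);c,r=cv2.minEnclosingCircle(P[k][:,:2].astype(np.float32)*1000);print('dial',c,r)
k=k&(d['color'].min(-1)>110)&(np.hypot(P[...,0]*1000-c[0],P[...,1]*1000-c[1])<20)
print('pointer',cv2.minAreaRect(P[k][:,:2].astype(np.float32)*1000),P[k].mean(0),k.sum())
k=near&(P[...,1]>-.10)&(P[...,1]<-.07)&(Z>.086);print('bow',P[k].max(0),P[k].min(0))
E
```

```text
[ 0.53744197 -0.17579895  0.22419333] [[0.002, -1.0, 0.003], [-1.0, -0.002, -0.0], [0.0, -0.003, -1.0]]
dial (536.14404296875, -176.0434112548828) 20.733203887939453
pointer ((545.0206909179688, -165.47488403320312), (20.646648406982422, 18.296213150024414), 0.3386295735836029) [ 0.5365076  -0.16618032  0.12152535] 99
bow [ 0.5544403  -0.08678563  0.09355815] [ 0.51388657 -0.09995934  0.08611862]
```

View pics/w3.png

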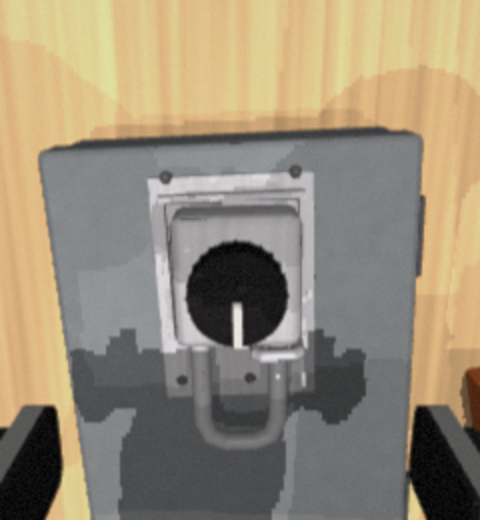

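The pointer runs from (237,300) to (238,348), straight along the shackle axis, so the dial is in the opening notch. Next is the bow.

Call:
servo_tool:
  plan:
    - [[-0.1,-1,14,0,0,0,0.178],[-0.1,-1,14,0,0,0,0.178],[-0.1,-1,14,0,0,0,0.178],[-0.1,0,14,0,0,0,0.178],[-0.1,0,14,0,0,0,0.178],[-0.1,0,14,0,0,0,0.178],[-0.1,0,0.5,0,0,0,0.178],[-0.1,0,0,0,0,0,0.178]]

```text
clock: 15.3
position: [0.5342, -0.091, 0.2229]
tcp_rot: [[0.989, -0.146, 0.001], [-0.146, -0.989, -0.0], [0.001, -0.0, -1.0]]
wrist_force: [0.4, 0.3, -0.9]
grip_width: 0.0386
finger_force: 0.0
```

Call:
servo_tool:
  plan:
    - [[-0.1,0,0,-20,0,0,0.174],[-0.1,0,0,-30,0,0,0],[-0.1,0,0,-30,0,0,0],[-0.1,0,0,0,0,0,0],[-0.1,0,0,0,0,0,0],[-0.1,0,0,0,0,0,0],[-0.1,0,0,0,0,0,0],[-0.1,0,0,0,0,0,0]]

```text
clock: 16.3
position: [0.5343, -0.0913, 0.1429]
tcp_rot: [[1.0, 0.023, 0.001], [0.023, -1.0, 0.0], [0.001, -0.0, -1.0]]
wrist_force: [-0.3, -0.2, -0.3]
grip_width: 0.0384
finger_force: 0.0
```

```bash
python3 - <<'E'
from h import *
s=robot.observe();print(s['position'],s['tcp_rot'].round(3).tolist(),s['grip_width'],s['qpos'].round(2))
d=snap('wrist');cv2.imwrite('pics/w4.png',d['color'])
P=dep(d);Z=P[...,2];k=(abs(P[...,0]-.534)<.035)&(P[...,1]>-.10)&(P[...,1]<-.07)&(Z>.086)&(Z<.096);print('bow',k.sum(),P[k].max(0),P[k].min(0))
E
```

```text
[ 0.53434055 -0.09125952  0.14285058] [[1.0, 0.023, 0.001], [0.023, -1.0, 0.0], [0.001, -0.0, -1.0]] 0.03840993667348194 [ 0.13  0.35 -0.34  0.   -0.88  1.46]
bow 905 [ 0.55654701 -0.08627711  0.09363598] [ 0.51366724 -0.09976553  0.08618736]
```

View pics/w4.png

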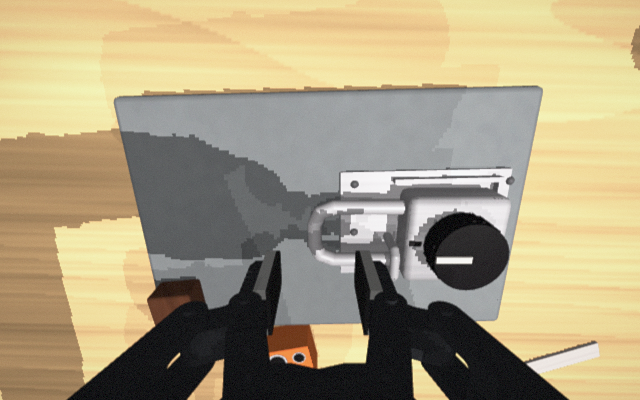

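The fingers, at (265,290) and (370,290), straddle the bow bar at about (318,235), and the pointer still lies at the mark. I'll descend and pinch.

Call:
servo_tool:
  plan:
    - [[-0.1,0.5,0,-15,0,0,0],[-0.1,0,0,-15,0,0,0],[-0.1,0,0,-8,0,0,0],[-0.1,0,0,-4,0,0,0],[-0.1,0,0,-2,0,0,0],[-0.1,0,0,0,0,0,0],[-0.1,0,0,0,0,0,0],[-0.1,0,0,0,0,0,0]]

```text
clock: 17.35
position: [0.5348, -0.0913, 0.0987]
tcp_rot: [[1.0, 0.023, 0.001], [0.023, -1.0, 0.0], [0.001, -0.0, -1.0]]
wrist_force: [0.0, -0.0, 0.0]
grip_width: 0.0384
finger_force: 0.0
```

Call:
servo_tool:
  plan:
    - [[-1,0,0,0,0,0,0],[-1,0,0,0,0,0,0],[-1,0,0,0,0,0,0],[-1,0,0,0,0,0,0],[-1,0,0,0,0,0,0],[-1,0,0,0,0,0,0],[-1,0,0,0,0,0,0],[-1,0,0,0,0,0,0]]

```text
clock: 18.35
position: [0.5351, -0.0911, 0.0985]
tcp_rot: [[1.0, 0.023, 0.001], [0.023, -1.0, 0.0], [0.001, -0.0, -1.0]]
wrist_force: [1.6, 4.5, 1.5]
grip_width: 0.0084
finger_force: 31.2
```

Bar pinched (8.4 mm). Pull.

Call:
servo_tool:
  plan:
    - [[-1,-0.1,4,0,0,0,0],[-1,-0.1,5,0,0,0,0],[-1,-0.1,5,0,0,0,0],[-1,-0.1,5,0,0,0,0],[-1,-0.1,5,0,0,0,0],[-1,-0.1,4,0,0,0,0],[-1,0,2,0,0,0,0],[-1,0,0,0,0,0,0]]

```text
clock: 19.35
position: [0.5339, -0.0609, 0.0982]
tcp_rot: [[1.0, 0.023, -0.0], [0.023, -1.0, 0.0], [-0.0, -0.0, -1.0]]
wrist_force: [0.8, 0.7, 0.4]
grip_width: 0.0083
finger_force: 31.1
```

Call:
servo_tool:
  plan:
    - [[-1,0,1,0,0,0,0],[-1,0,0,0,0,0,0],[-1,0,0,0,0,0,0],[-0.1,0,0,0,0,0,0],[-0.1,0,0,0,0,0,0],[-0.1,0,0,0,0,0,0],[-0.1,0,0,0,0,0,0],[-0.1,0,0,0,0,0,0]]

```text
clock: 20.35
position: [0.534, -0.0602, 0.0983]
tcp_rot: [[1.0, 0.023, -0.0], [0.023, -1.0, 0.0], [-0.0, -0.0, -1.0]]
wrist_force: [-0.1, -0.6, 0.1]
grip_width: 0.0383
finger_force: 0.0
```

Call:
servo_tool:
  plan:
    - [[-0.1,0,0,30,0,0,0],[-0.1,0,0,50,0,0,0],[0.5,0,-10,40,0,0,-0.175],[1,1,-20,10,0,0,-0.175],[1,1,-20,0,0,0,-0.175],[1,1,-20,0,0,0,-0.175],[1,0,-20,0,0,0,-0.175],[1,0,-20,0,0,0,-0.175]]

```text
clock: 21.35
position: [0.5369, -0.1709, 0.2282]
tcp_rot: [[0.513, -0.859, -0.0], [-0.859, -0.513, 0.0], [-0.0, 0.0, -1.0]]
wrist_force: [0.6, -0.3, -0.1]
grip_width: 0.086
finger_force: 0.0
```

Call:
servo_tool:
  plan:
    - [[1,0,-5.5,0,0,0,-0.175],[1,0,0,0,0,0,-0.175],[1,0,0,0,0,0,-0.171],[1,0,0,0,0,0,0],[1,0,0,0,0,0,0],[1,0,0,0,0,0,0],[1,0,0,0,0,0,0],[1,0,0,0,0,0,0]]

```text
clock: 22.35
position: [0.537, -0.1758, 0.2283]
tcp_rot: [[0.023, -1.0, -0.0], [-1.0, -0.023, 0.0], [-0.0, 0.0, -1.0]]
wrist_force: [-0.4, -0.3, 0.4]
grip_width: 0.0855
finger_force: 0.0
```

```bash
python3 - <<'E'
from h import *
s=robot.observe();print(s['position'],s['tcp_rot'].round(3).tolist())
d=snap('wrist');cv2.imwrite('pics/w5.png',cv2.resize(d['color'][60:340,180:460],None,fx=2,fy=2))
P=dep(d);Z=P[...,2];near=(abs(P[...,0]-.536)<.05)
k=near&(P[...,1]>-.12)&(P[...,1]<-.03)&(Z>.086)&(Z<.096);print('bow',k.sum(),P[k].max(0),P[k].min(0))
k=near&(abs(P[...,1]+.172)<.04)&(Z>.115)&(Z<.124);print('dial',np.median(Z[k]),cv2.minEnclosingCircle(P[k][:,:2].astype(np.float32)*1000))
k=near&(P[...,1]<-.175)&(P[...,1]>-.21)&(Z>.094)&(Z<.105);print('body',np.median(Z[k]),P[k].min(0),P[k].max(0))
E
```

```text
[ 0.53704691 -0.17576154  0.22830677] [[0.023, -1.0, -0.0], [-1.0, -0.023, 0.0], [-0.0, 0.0, -1.0]]
bow 1131 [ 0.55629941 -0.05848387  0.09413642] [ 0.51074295 -0.11991948  0.08607432]
dial 0.11986105277512998 ((536.045166015625, -176.4256591796875), 20.885082244873047)
body 0.1008173745592699 [ 0.50840299 -0.20710455  0.09428346] [ 0.56439296 -0.17500651  0.10494299]
```

View pics/w5.png

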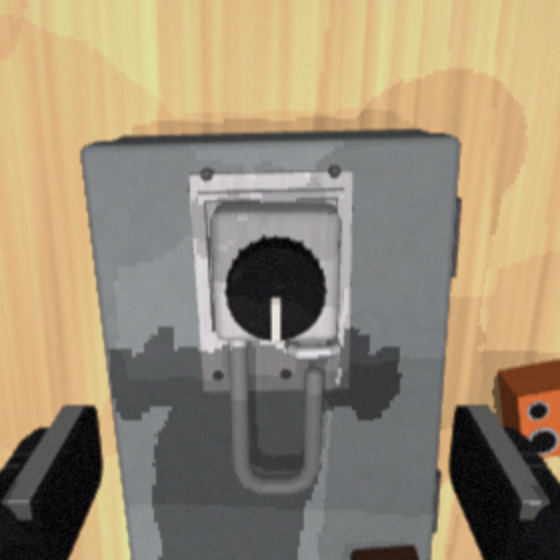

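The shackle is drawn, with the bow now at (278,485), and the pointer is still at the mark. Gripping the body next.

Call:
servo_tool:
  plan:
    - [[1,-0.5,3,-40,0,0,0],[1,0,0,-40,0,0,0],[1,0,0,-30,0,0,0],[1,0,0,-12,0,0,0],[1,0,0,-4,0,0,0],[1,0,0,0,0,0,0],[1,0,0,0,0,0,0],[-1,0,0,0,0,0,0]]
  grip_force: 80

```text
clock: 23.4
position: [0.537, -0.1728, 0.1032]
tcp_rot: [[0.023, -1.0, 0.002], [-1.0, -0.023, -0.0], [0.0, -0.002, -1.0]]
wrist_force: [-0.2, 0.8, -0.4]
grip_width: 0.0696
finger_force: 0.0
```

Call:
servo_tool:
  plan:
    - [[-1,0,0,0,0,0,0],[-1,0,0,0,0,0,0],[-1,0,0,0,0,0,0],[-1,0,0,0,0,0,0],[-1,0,0,0,0,0,0],[-1,0,0,0,0,0,0],[-1,0,0,0,0,0,0],[-1,0,0,0,0,0,0]]

```text
clock: 24.4
position: [0.5373, -0.1729, 0.1035]
tcp_rot: [[0.024, -1.0, 0.002], [-1.0, -0.024, -0.001], [0.001, -0.002, -1.0]]
wrist_force: [-0.6, 0.3, 5.9]
grip_width: 0.0541
finger_force: 86.3
```

Call:
servo_tool:
  plan:
    - [[-1,0,0,2,0,0,0],[-1,0,0,3,0,0,0],[-1,0,0,5,0,0,0],[-1,0,0,5,0,0,0],[-1,0,0,5,0,0,0],[-1,0,0,5,0,0,0],[-1,0,0,0,0,0,0],[-1,0,0,0,0,0,0]]

```text
clock: 25.4
position: [0.5363, -0.1728, 0.1272]
tcp_rot: [[0.023, -1.0, -0.0], [-1.0, -0.023, 0.0], [-0.0, 0.0, -1.0]]
wrist_force: [-0.0, 0.4, -4.6]
grip_width: 0.0537
finger_force: 85.4
```

Lifting cleanly, with −4.6 N matching the lock's weight.

Call:
servo_tool:
  plan:
    - [[-1,0,0,20,0,0,0],[-1,0,0,25,0,0,0],[-1,0,0,25,0,0,0],[-1,0,0,25,0,0,0],[-1,0,0,18,0,0,0],[-1,0,0,10,0,0,0],[-1,0,0,0,0,0,0],[-1,0,0,0,0,0,0]]

```text
clock: 26.4
position: [0.5359, -0.1726, 0.2491]
tcp_rot: [[0.023, -1.0, -0.002], [-1.0, -0.023, 0.001], [-0.001, 0.002, -1.0]]
wrist_force: [-0.2, -0.3, -4.1]
grip_width: 0.0538
finger_force: 86.0
```

Call:
servo_tool:
  plan:
    - [[-1,0,0,0,0,0,0],[-1,0,0,0,0,0,0],[-1,0,0,0,0,0,0],[-1,0,0,0,0,0,0],[-1,0,0,0,0,0,0],[-1,0,0,0,0,0,0],[-1,0,0,0,0,0,0],[-1,0,0,0,0,0,0]]

```text
clock: 27.4
position: [0.5366, -0.1728, 0.2503]
tcp_rot: [[0.023, -1.0, 0.0], [-1.0, -0.023, 0.0], [-0.0, -0.0, -1.0]]
wrist_force: [-0.4, 0.3, -4.7]
grip_width: 0.0541
finger_force: 86.0
```

```bash
python3 - <<'E'
from h import *
d=snap('wrist');s=snap('side');cv2.imwrite('pics/f.png',np.hstack([d['color'][100:400,120:520],s['color'][80:380,180:560]]))
P=dep(d);Z=P[...,2]
k=(abs(P[...,0]-.536)<.025)&(P[...,1]>-.12)&(P[...,1]<-.03)&(Z>.2)&(Z<.26);print('bow',P[k].max(0),P[k].min(0))
E
```

```text
bow [ 0.55583434 -0.11047558  0.23984578] [ 0.51177391 -0.11998956  0.23448627]
```

View pics/f.png

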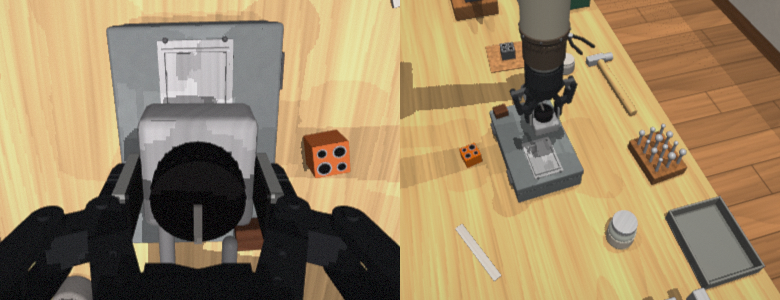

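The picture shows the lock held level at about (197,190), dial up and shackle out. The hasp is empty, and the block stands on the mat at (507,50) in the right-hand half. Handing in.

```bash
python3 -c "
from bench import order
print(order.close_job())"
```

```text
the job is handed in; nothing more can be done
None
```

The job is handed in at about 27 s: the block stands released on the mat, the dial is at the index mark, the shackle is out (about 28 mm measured), and the lock is held still and level, dial up, about 15 cm above the lid; `close_job()` returned no verdict.

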